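# Clear the jar clamp and hold its jaw open at the mark

## Task

With the upright brush (not the fingers), sweep the three sugar lumps out of the gap between the jar clamp's jaws into the clamp's catch tray, then stand the brush upright on the table, clear of the clamp. Then pull the spring-loaded jaw open by its upright handle until its pointer lines up with the marker tab, and finish while still gripping the handle and holding the jaw there, since it springs shut when let go. Leave everything else on the table where it is.

Things in the scene. Friction and masses are not known exactly. Their poses are not given: they have to be found in the camera images.
- clamp: Jar clamp fixed to the table: grey base, 240 x 140 mm, bed 30 mm above the table. Origin at table height; x runs from handle side to fixed jaw, z up. In its frame (mm): bed x -155 to 85, y -70 to 70; dark fixed jaw x 45 to 75, y -60 to 60, 65 high; front bracket x -153 to -141, 63 high; marker rail along the bed's +y edge, 30 high, y 70 to 84, x -140 to -25.
- gap (a point): Middle of the bed's surface between the shut jaws, 30 mm above the table, axes as the clamp's; (10, 0) mm in the clamp's frame. The gap is 70 mm wide along x (clamp x -25 to 45), its bed 140 mm long along y, open at both ends; the -y end drops into the catch tray.
- tray (a point): Middle of the floor of the clamp's open steel catch tray, 4 mm above the table, axes as the clamp's; (10, -127) mm in the clamp's frame. The tray stands against the bed's -y edge, inside 150 mm along x and 114 mm along y, its three outer walls 40 mm above the table; on the bed's side it has no wall, only the bed's 30 mm step.
- jaw: The sliding jaw, carried by the clamp: dark steel block 47 x 120 mm, top 65 mm above the table, with a wooden upright handle on it. Its origin and axes coincide with the clamp's when shut. It slides along the clamp's -x to open, at most 65 mm; a spring pulls it shut (about 7 N at the start of travel, 1.5 N more for every 10 mm).
- handle (a point): Centre of the top of the jaw's upright handle, 125 mm above the table. The handle is a flat wooden bar 12 mm thick along the clamp's x, 34 mm wide along its y, and stands 60 mm above the jaw block; it moves with the jaw. Axes as the clamp's.
- pointer (a point): Tip of the thin pointer (4 mm) that sticks out of the jaw's +y side, 58 mm above the table; moves with the jaw. Axes as the clamp's.
- marker: Marker tab on the clamp's side rail: clip 14 x 18 x 8 mm with an upright blade 4 mm thick along the clamp's x, top 62 mm above the table. Origin at the centre of its underside, 30 mm above the table; axes as the clamp's. The pointer is level with it when both have the same x in the clamp's frame. It is 30 to 55 mm from the shut jaw's pointer, along the clamp's -x.
- brush: Upright scrubbing brush standing on its bristles, 118 mm tall. Origin at the centre of its underside. Bristle head (stiff) 56 mm along x, 34 mm along y, 30 mm high, wooden back 60 x 38 mm from 30 to 44 mm up, above it an upright square wooden handle 24 x 24 mm from 44 to 118 mm up. About 0.14 kg.
- lump1: One of three hard white sugar lumps, about 24 x 21 mm and 20 mm high, 13 g, lying on the bed between the jaws. Origin at the centre of its underside.
- lump2: One of three hard white sugar lumps, about 24 x 21 mm and 20 mm high, 13 g, lying on the bed between the jaws. Origin at the centre of its underside.
- lump3: One of three hard white sugar lumps, about 24 x 21 mm and 20 mm high, 13 g, lying on the bed between the jaws. Origin at the centre of its underside.
- mill: Bystander: wooden pepper mill 150 mm tall, 58 mm across, stands in one of two spots beside the brush. Origin at the centre of its underside.
- kettle: Bystander: steel kettle, 170 mm across, 200 mm high with handle, origin at the centre of its underside.
- canister: Bystander: glass sugar canister, 100 mm across, 140 mm high, origin at the centre of its underside.
- bowl: Bystander: blue melamine bowl, 156 mm across, 60 mm high, origin at the centre of its underside.
- spoon: Bystander: steel serving spoon lying flat beyond the clamp, origin on its underside.
- mug: Bystander: white mug, 80 mm across, 90 mm high, origin at the centre of its underside.

How it is judged:
By the outcome, as a careful person would: the job done as asked, in the order asked, and still so for the second after the job is handed in, while the arm keeps its last pose, push and grip.
It also fails if it takes over 61 s, if anything falls off the work surface, if the arm or the gripper's body presses on something with over 40 N, if the wrist force passes 120 N, or if a joint passes its speed limit or range.

## Robot

A 6-joint arm with a two-finger parallel gripper is mounted at the origin on the work surface. World frame = base frame: x ahead of the robot, y to its left, z up, the work surface at z = 0. Lengths are in mm, angles in rad, forces in N, time in s.
With the tool pointing down it reaches from about 300 to 775 mm from the base axis. Payload 14.6 kg.
Tool frame: the origin (TCP) lies between the finger pads; the fingertips stand manip.nose_length ahead of it and the grasp point (between the pads) lies 11 mm behind it (manip.nose_length is the distance from the TCP to the fingertips, in mm); z points along the fingers, y is the line along which they close (so a half turn about z gives the same grasp; the last joint's range is limited). The gripper opens to 94 mm and grips with 3 to 60 N. Pads are 16 mm wide; open, the fingers measure 119 mm over their backs; the gripper's body (75 mm by 177 mm) begins 78 mm behind the grasp point.
Start: joints at [1.061, 0.3, 1.521, -0, 1.321, -0.067], TCP at [235.655, 496.947, 213.446] pointing down, gripper open.
Joint ranges: [-3.03, 3.03], [-0.79, 2.21], [0.23, 2.52], [-1.04, 4.18], [0, 3.07], [-2.55, 2.55]. Speed limits (rad/s): [2.22, 2.22, 2.57, 3.14, 3.14, 3.14].

## Interface

Orientations are given as [roll, pitch, yaw] about the fixed x, y, z axes, in that order (R = Rz(yaw) Ry(pitch) Rx(roll)).
In Python, from cell import manip, cams, job gives the robot as it stands.
- The arm moves only by the tool jog_arm, never from a script. Its argument "commands" is a list of rows, each an object of numbers: "dx", "dy", "dz": the shift along the tool's x, y, z each as a share of 40 mm, from -1 to 1; "ax", "ay", "az": the turn, a rotation vector about the tool's x, y, z each as a share of 10 degrees, from -1 to 1; "gripper": the closure, from 0 (fully open) to 1 (shut). A call has 1 to 10 rows; each row shifts and turns the commanded pose from where the row before left it, along the tool's axes as they then stand; what a row does not reach is not made up. A row lasts 1/8 s, in which the tool goes at most 62.5 mm and 10.7 degrees, less where a joint would pass 70% of its speed; a pose out of reach is approached as far as the arm can. A call with a number of a shift or a turn outside -1 to 1 is refused whole. A call with a gripper value outside its range is refused whole. The fingers move at their own pace and stop on an object; "squeeze" is the grip in N (left out, the last holds). Time passes only in rows, so rows that do not move let the fingers close. It gives the time, the measured TCP pose, the force, the opening and the grip force at its end, in the units of the state.
- manip.read_state(): the state, without advancing time (a new reading comes with each control period).
- cams.camera(name): name is "scene" or "top" or "wrist"; returns a dict with "image" (384x512x3 uint8, red, green, blue), "fx", "fy", "cx", "cy" (pixels), "world_to_cam" (4x4, takes a point from world to camera coordinates). Camera axes: x right, y down, z forward; pixel columns grow to the right and rows downward; lengths in mm; the calibration is good to about 2 mm. A picture is of the moment at which its call begins. There is no depth.
- job.sign_off(): hands the job in; it is judged then, once.
The state is a dict: "clock": time; "joints": joint angles; "qd": joint speeds; "effort": joint torques, N m; "eef_pos": TCP position; "eef_rot": TCP orientation; "wrist_force": force on the tool from outside, world axes, zero at the start; "moment": the same for the moment, N m; "finger_gap": finger opening in mm; "finger_force": force on a finger pad.
Only numpy, scipy, OpenCV 4.12 (cv2) and the standard library are available. Lean on these libraries where they do the work, as an engineer would, in place of code of your own. Each camera call takes 0.05 s, during which the arm holds its last target. There are 200 camera calls.

## Working session

There is one attempt and no reset: what is moved stays moved. The work goes in short steps, Python scripts to look and compute and a tool call to move; the robot and the scene stay as the last step left them, time stands still between calls to the robot, and variables do not carry over. Pictures are saved under pics/ and viewed, at most 10 in all, crops included, and the job is handed in when it is done.

Besides the shell and the picture viewer there is one more tool, called after "Request:" by a JSON object that holds its "fn" and its "kwargs", one argument or row to a line. jog_arm: Moves the arm, as the interface text tells. Shift numbers are shares of 40 mm and turn numbers shares of 10 degrees, none past 1 either way. Its arguments: {"type":"object","properties":{"commands":{"type":"array"},"squeeze":{"type":"number"}},"required":["commands"]}

```bash
ls; mkdir -p pics; python3 - <<'E'
from cell import manip,cams
import cv2,numpy as np
print(manip.read_state(), manip.nose_length)
for n in("scene","top"):
    c=cams.camera(n);cv2.imwrite(f"pics/{n}0.png",cv2.resize(c["image"][...,::-1],(800,600),interpolation=cv2.INTER_CUBIC))
    print(n,c["fx"],c["fy"],c["cx"],c["cy"],np.round(c["world_to_cam"],3).tolist())
E
```

```text
pics
{'clock': 0.0, 'joints': array([ 1.06138543e+00,  3.00472946e-01,  1.52158819e+00,  4.70528255e-06,
        1.32069179e+00, -6.65931804e-02]), 'qd': array([ 1.41443386e-03, -3.95848717e-04, -1.24872332e-03, -8.04033007e-05,
        1.08027157e-03, -8.41442101e-05]), 'effort': array([ 1.96123809e-03, -5.31824005e+01, -3.52729332e+01,  7.09006819e-02,
        2.45218672e-02, -9.87109547e-05]), 'eef_pos': array([235.54163081, 496.72940915, 212.88230308]), 'eef_rot': array([-3.14043525e+00, -8.17568176e-05,  2.69877373e+00]), 'wrist_force': array([-0.90530978,  0.00698276,  0.19157616]), 'moment': array([ 0.02094947, -0.00072012,  0.00712454]), 'finger_force': 0.0, 'finger_gap': 93.9530815328545} 8.0
scene 460.7191116701511 460.7191116701511 254.04658225672927 195.78518095437008 [[0.566, 0.825, 0.014, -374.283], [0.654, -0.438, -0.617, -297.291], [-0.502, 0.358, -0.787, 1428.533], [0.0, 0.0, 0.0, 1.0]]
top 400.35227374115976 400.35227374115976 253.88018443114558 190.11009840656115 [[0.032, -0.999, -0.002, 31.816], [-0.977, -0.031, -0.211, 596.899], [0.211, 0.009, -0.978, 1099.784], [0.0, 0.0, 0.0, 1.0]]
```

View pics/scene0.png

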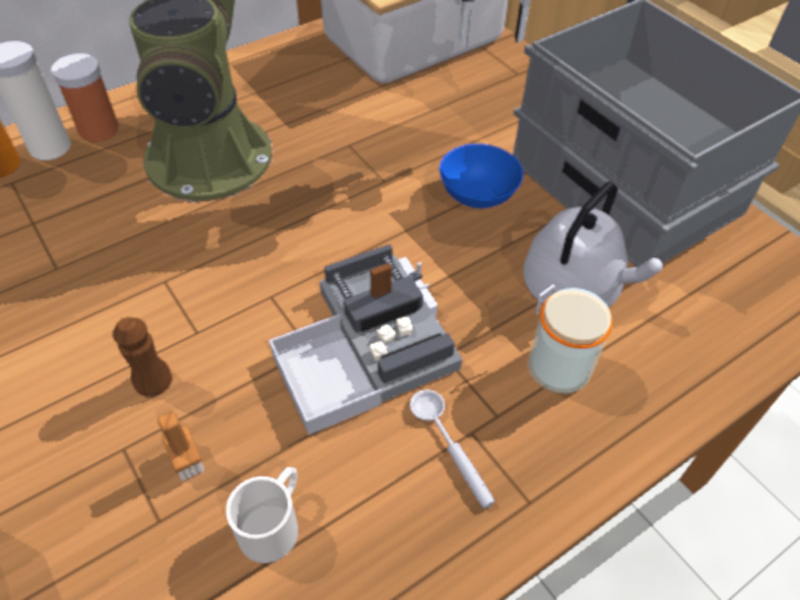

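View pics/top0.png

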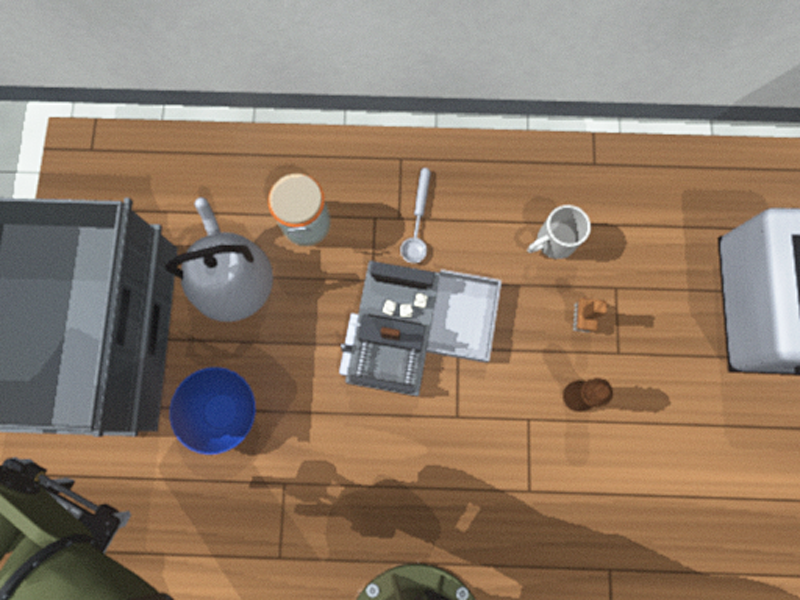

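```bash
cat > h.py <<'E'
from cell import manip,cams
import cv2,numpy as np
from scipy.optimize import least_squares
def proj(c,P):
    P=np.atleast_2d(P); q=P@c["world_to_cam"][:3,:3].T+c["world_to_cam"][:3,3]
    return np.c_[c["fx"]*q[:,0]/q[:,2]+c["cx"],c["fy"]*q[:,1]/q[:,2]+c["cy"]]
def onz(c,uv,z):
    R=c["world_to_cam"][:3,:3];t=c["world_to_cam"][:3,3];o=-R.T@t
    d=R.T@np.array([(uv[0]-c["cx"])/c["fx"],(uv[1]-c["cy"])/c["fy"],1]);return o+d*(z-o[2])/d[2]
def tri(obs):
    return least_squares(lambda P:np.concatenate([proj(c,P)[0]-uv for c,uv in obs]),onz(*obs[0],50)).x
def crop(c,x,y,w,h,s):
    return cv2.resize(c["image"][y:y+h,x:x+w,::-1],None,fx=s,fy=s,interpolation=cv2.INTER_CUBIC)
def save(n,c):
    np.save(n,c,allow_pickle=True)
def load(n): return np.load(n,allow_pickle=True).item()
E
python3 - <<'E'
from h import *
T=cams.camera("top");S=cams.camera("scene");save("T.npy",T);save("S.npy",S)
a=np.hstack([crop(T,215,162,110,95,3.6),crop(S,170,155,110,95,3.6)])
b=np.hstack([crop(T,350,180,55,65,3.6),crop(S,75,255,55,65,3.6),crop(S,230,205,70,65,3.6)])
b=np.pad(b,((0,0),(0,a.shape[1]-b.shape[1]),(0,0)))
m=np.vstack([a,b]);print(m.shape);cv2.imwrite("pics/m1.png",m)
E
```

```text
(576, 792, 3)
```

View pics/m1.png

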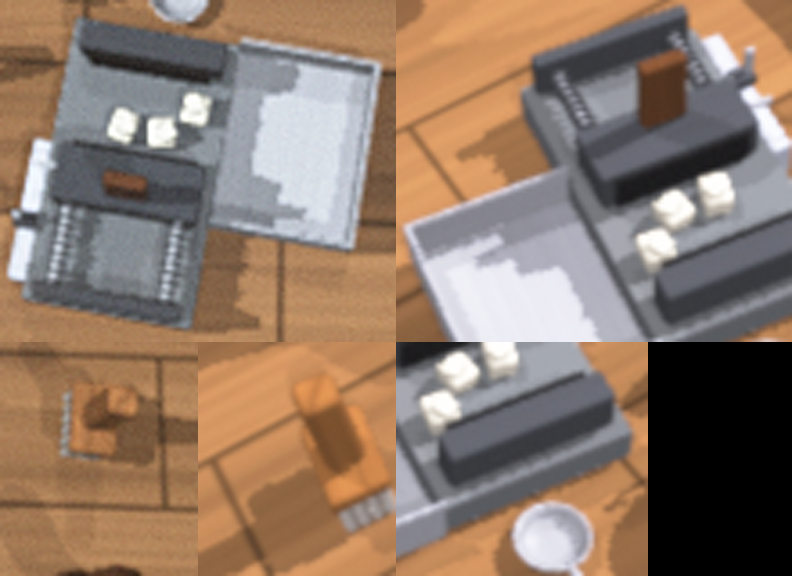

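```bash
cat > fit.py <<'E'
from h import *
T=load("T.npy");S=load("S.npy")
t=lambda u,v:(T,np.array([215+u/3.6,162+v/3.6]));s=lambda u,v:(S,np.array([170+(u-396)/3.6,155+v/3.6]))
obs=[((88,-187,40),t(380,64)),((-68,-187,40),t(353,248)),((-68,-187,40),s(406,230)),((-31,0,125),t(125,174)),((-31,0,125),s(661,60)),
((85,70,30),t(78,20)),((-155,-70,30),t(190,327)),((-155,70,30),t(25,297)),((75,60,65),t(86,22))]
W=lambda p,m:np.array([p[0]+np.cos(p[2])*m[0]-np.sin(p[2])*m[1],p[1]+np.sin(p[2])*m[0]+np.cos(p[2])*m[1],m[2]])
f=lambda p:np.concatenate([proj(c,W(p,m))[0]-uv for m,(c,uv) in obs])
f2=lambda q:f([q[0],q[1],q[2]/500])
r=least_squares(f2,[450,0,0],loss="soft_l1");p=np.array([r.x[0],r.x[1],r.x[2]/500])
print(p,np.degrees(p[2]));print(np.round(f(p).reshape(-1,2),1).tolist())
print("handle tri",tri([obs[3][1],obs[4][1]]),"model",W(p,(-31,0,125)))
c,sn=np.cos(p[2]),np.sin(p[2])
def loc(P): d=np.array(P[:2])-p[:2];return np.round([c*d[0]+sn*d[1],-sn*d[0]+c*d[1]],1)
for a,b in(((123,126),(715,192)),((161,132),(673,211)),((196,109),(656,250))):
    P=tri([t(*a),s(*b)]);print("lump",P.round(1),loc(P))
print("marker",loc(tri([t(18,216),s(749,55)])),tri([t(18,216),s(749,55)]))
b=tri([(T,(384.4,196.7)),(S,(107.2,268.3))]);print("brush top",b, [onz(T,(350+u/3.6,180+(v-342)/3.6),44).round(1)[:2] for u,v in((75,386),(70,452),(113,455))])
print("mill",[onz(T,(u/1.5625,v/1.5625),150).round() for u,v in((598,391),)], "mug",onz(T,(567/1.5625,226/1.5625),90).round())
np.save("clamp.npy",p)
E
python3 fit.py
```

```text
[ 5.77952997e+02  5.03855852e+01 -1.39206679e-01] -7.975955200262555
[[0.1, -0.2], [0.3, 0.2], [-3.1, -2.4], [2.1, -7.7], [2.8, 6.8], [-0.8, -0.3], [0.8, 1.3], [-1.0, 1.4], [-0.9, -0.2]]
handle tri [526.10644692  60.28251609 125.18422345] model [547.25287865  54.68706803 125.        ]
lump [581.2  66.3  36.8] [ 1.  16.2]
lump [577.4  34.6  34.8] [  1.6 -15.7]
lump [597.8   6.8  35.4] [ 25.7 -40.4]
marker [-88.2  86.9] [502.69879509 148.68351836  51.43333188]
brush top [ 578.73419052 -309.60444491  111.77070017] [array([ 604.3, -294.3]), array([ 549.3, -288.6]), array([ 548. , -323.4])]
mill [array([ 428., -290.,  150.])] mug [ 735. -262.   90.]
```

Request:
{"fn": "jog_arm", "kwargs": {
  "commands": [
    {"az":0.9,"dz":-0.3},
    {"az":0.9,"dz":-0.3},
    {"az":0.9,"dz":-0.3},
    {"az":0.9,"dz":-0.3},
    {"az":0.9,"dz":-0.3},
    {"az":0.9,"dz":-0.3},
    {"az":0.9,"dz":-0.3},
    {"az":0.97,"dz":-0.3}
  ]
}}

```text
schema error: expected keys dx, dy, dz, ax, ay, az, gripper
```

Request:
{"fn": "jog_arm", "kwargs": {
  "commands": [
    {"dx":-0.99,"dy":0.8},
    {"dx":-0.99,"dy":0.8},
    {"dx":-0.99,"dy":0.8},
    {"dx":-0.99,"dy":0.8},
    {"dx":-0.99,"dy":0.8},
    {"dx":-0.99,"dy":0.8},
    {"dx":-0.99,"dy":0.8},
    {"dx":-0.99,"dy":0.8},
    {"dx":-0.99,"dy":0.8},
    {"dx":-0.99,"dy":0.8}
  ]
}}

```text
schema error: expected keys dx, dy, dz, ax, ay, az, gripper
```

```bash
python3 - <<'E'
from h import *
s=manip.read_state();print(s["clock"],s["eef_pos"],s["eef_rot"])
c=cams.camera("wrist");save("W1.npy",c);cv2.imwrite("pics/w1.png",crop(c,0,0,512,384,1.5625))
print(c["fx"],c["cx"],np.round(c["world_to_cam"],3).tolist(), -c["world_to_cam"][:3,:3].T@c["world_to_cam"][:3,3])
E
```

```text
0.2 [235.60035508 496.8394185  213.15707605] [-3.14098762e+00 -4.39145261e-05  2.69880858e+00]
265.8288029601761 256.70208391866134 [[0.428, 0.904, 0.001, -550.542], [0.873, -0.413, 0.26, -26.94], [0.235, -0.111, -0.966, 390.257], [0.0, 0.0, 0.0, 1.0]] [167.34772926 529.6715308  384.14309671]
```

View pics/w1.png

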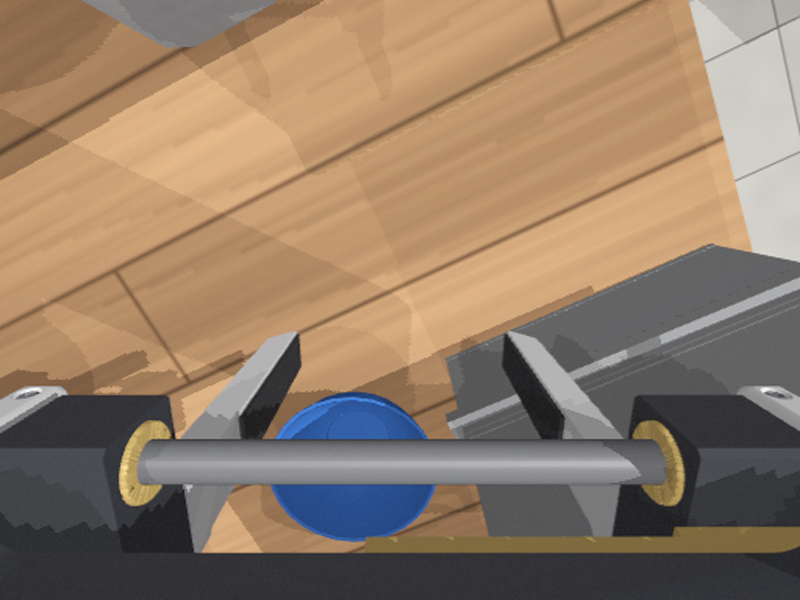

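Request:
{"fn": "jog_arm", "kwargs": {
  "commands": [
    {"dx":0,"dy":0,"dz":-0.3,"ax":0,"ay":0,"az":0.9,"gripper":0},
    {"dx":0,"dy":0,"dz":-0.3,"ax":0,"ay":0,"az":0.9,"gripper":0},
    {"dx":0,"dy":0,"dz":-0.3,"ax":0,"ay":0,"az":0.9,"gripper":0},
    {"dx":0,"dy":0,"dz":-0.3,"ax":0,"ay":0,"az":0.9,"gripper":0},
    {"dx":0,"dy":0,"dz":-0.3,"ax":0,"ay":0,"az":0.9,"gripper":0},
    {"dx":0,"dy":0,"dz":-0.3,"ax":0,"ay":0,"az":0.9,"gripper":0},
    {"dx":0,"dy":0,"dz":-0.3,"ax":0,"ay":0,"az":0.9,"gripper":0},
    {"dx":0,"dy":0,"dz":-0.3,"ax":0,"ay":0,"az":0.97,"gripper":0},
    {"dx":-0.94,"dy":0.73,"dz":0,"ax":0,"ay":0,"az":0,"gripper":0},
    {"dx":-0.94,"dy":0.73,"dz":0,"ax":0,"ay":0,"az":0,"gripper":0}
  ]
}}

```text
clock: 1.5
eef_pos: [283.2, 413.3, 309.2]
eef_rot: [-3.142, 0.0, 1.431]
wrist_force: [0.9, 0.3, 0.6]
finger_gap: 93.8
finger_force: 0.0
```

Request:
{"fn": "jog_arm", "kwargs": {
  "commands": [
    {"dx":-0.94,"dy":0.73,"dz":0,"ax":0,"ay":0,"az":0,"gripper":0},
    {"dx":-0.94,"dy":0.73,"dz":0,"ax":0,"ay":0,"az":0,"gripper":0},
    {"dx":-0.94,"dy":0.73,"dz":0,"ax":0,"ay":0,"az":0,"gripper":0},
    {"dx":-0.94,"dy":0.73,"dz":0,"ax":0,"ay":0,"az":0,"gripper":0},
    {"dx":-0.94,"dy":0.73,"dz":0,"ax":0,"ay":0,"az":0,"gripper":0},
    {"dx":-0.94,"dy":0.73,"dz":0,"ax":0,"ay":0,"az":0,"gripper":0},
    {"dx":-0.94,"dy":0.73,"dz":0,"ax":0,"ay":0,"az":0,"gripper":0},
    {"dx":-0.94,"dy":0.73,"dz":0,"ax":0,"ay":0,"az":0,"gripper":0},
    {"dx":-0.94,"dy":0.73,"dz":0,"ax":0,"ay":0,"az":0,"gripper":0},
    {"dx":-0.94,"dy":0.73,"dz":0,"ax":0,"ay":0,"az":0,"gripper":0}
  ]
}}

```text
clock: 2.75
eef_pos: [519.8, -0.5, 309.5]
eef_rot: [3.141, -0.0, 1.43]
wrist_force: [0.7, 0.0, 0.0]
finger_gap: 94.3
finger_force: 0.0
```

```bash
python3 - <<'E'
from h import *
s=manip.read_state();print(s["clock"],s["eef_pos"],s["eef_rot"],s["joints"])
c=cams.camera("wrist");save("W1.npy",c);cv2.imwrite("pics/w2.png",crop(c,0,0,512,384,1.5625))
print(-c["world_to_cam"][:3,:3].T@c["world_to_cam"][:3,3])
E
```

```text
2.75 [ 5.19812230e+02 -4.92570046e-01  3.09464325e+02] [ 3.14147439e+00 -3.45209362e-05  1.42985230e+00] [-7.14291898e-02  1.75616706e-01  1.45318946e+00  2.62672626e-05
  1.51266611e+00  6.95133178e-02]
[530.47871361  74.74060851 480.47435068]
```

View pics/w2.png

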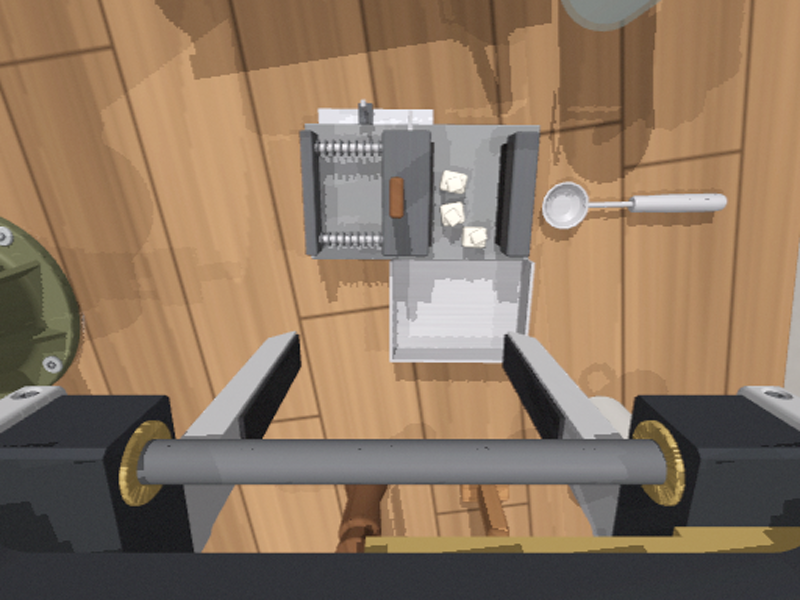

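```bash
cat > fit2.py <<'E'
exec(open("fit.py").read().split("W=lambda")[0])
C=load("W1.npy");w=lambda u,v:(C,np.array([u,v])/1.5625)
obs=[o for o in obs if o[0][0]!=-31]+[((-48.5,0,125),o) for o in(t(125,174),s(661,60),w(397,197))]+[((-155,70,30),w(302,126)),((85,70,30),w(540,126)),((-68,-187,40),w(391,361)),((45,60,65),w(509,133)),((45,-60,65),w(508,253)),((-25,60,65),w(432,130)),((-25,-60,65),w(432,255))]
W=lambda p,m:np.array([p[0]+np.cos(p[2])*m[0]-np.sin(p[2])*m[1],p[1]+np.sin(p[2])*m[0]+np.cos(p[2])*m[1],m[2]])
f=lambda q:np.concatenate([proj(c,W([q[0],q[1],q[2]/500],m))[0]-uv for m,(c,uv) in obs])
r=least_squares(f,[580,50,-70],loss="soft_l1");p=r.x/[1,1,500]
print(p,np.degrees(p[2]));print([(o[0],d) for o,d in zip(obs,np.round(f(r.x).reshape(-1,2),1).tolist())])
c,sn=np.cos(p[2]),np.sin(p[2])
def loc(P): d=np.array(P[:2])-p[:2];return np.round([c*d[0]+sn*d[1],-sn*d[0]+c*d[1]],1)
print("handle",tri([o[1] for o in obs if o[0][0]==-48.5]))
for n,a,z in(("l1",(454,182),50),("l2",(453,214),50),("l3",(475,237),50),("marker",(365,105),62),("pointer",(410,118),58),("handle",(397,197),125)):
    P=onz(*w(*a),z);print(n,P.round(1),loc(P))
P=np.array([onz(*w(*a),125) for a in((397,177),(397,217))]);print("hw",np.linalg.norm(P[0]-P[1]))
np.save("clamp.npy",p)
for n,a,b in (("gap",(10,85),0),("gapend",(10,-95),0),("H",(-48.5,0),0)): print(n,W(p,(*a,0)))
E
python3 fit2.py
```

```text
[ 5.82462455e+02  5.27767901e+01 -1.38579813e-01] -7.940038402377981
[((88, -187, 40), [-0.8, -1.8]), ((-68, -187, 40), [-0.5, -1.5]), ((-68, -187, 40), [-1.3, -1.5]), ((85, 70, 30), [-1.6, -1.7]), ((-155, -70, 30), [0.0, -0.3]), ((-155, 70, 30), [-1.7, -0.2]), ((75, 60, 65), [-1.6, -1.7]), ((-48.5, 0, 125), [0.2, -3.1]), ((-48.5, 0, 125), [1.4, 2.5]), ((-48.5, 0, 125), [7.3, 1.6]), ((-155, 70, 30), [-0.1, -0.6]), ((85, 70, 30), [-0.8, -0.9]), ((-68, -187, 40), [-0.8, 1.3]), ((45, 60, 65), [-1.2, -1.2]), ((45, -60, 65), [-5.4, 2.9]), ((-25, 60, 65), [0.3, 0.8]), ((-25, -60, 65), [-1.0, 1.7])]
handle [525.36953197  62.1373589  123.34522351]
l1 [582.9  66.9  50. ] [-1.6 14. ]
l2 [578.5  35.6  50. ] [ -1.6 -17.5]
l3 [598.5   9.1  50. ] [ 21.9 -41.1]
marker [506.8 147.5  62. ] [-88.   83.4]
pointer [546.9 131.   58. ] [-46.   72.6]
handle [525.3  62.9 125. ] [-58.    2.1]
hw 32.54254016816169
gap [604.10820426 135.58054319   0.        ]
gapend [579.24360144 -42.69382829   0.        ]
H [534.42741553  59.47641924   0.        ]
```

```bash
sed -i 's/obs=\[o for o in obs if o\[0\]\[0\]!=-31\]+/obs=[o for o in obs if o[0][0]!=-31]+/; s/,((45,-60,65),w(508,253))/,((45,-60,65),w(500,255))/; s/-48\.5/-57/g' fit2.py; python3 fit2.py
python3 - <<'E'
from h import *
# brush refinement: handle-top centre + back corners at z=44 in top view; wrist check
T=load("T.npy");S=load("S.npy")
def m(p): # x,y,yaw
    c,s=np.cos(p[2]/50),np.sin(p[2]/50)
    g=lambda x,y,z:(p[0]+c*x-s*y,p[1]+s*x+c*y,z)
    return g
ob=[(T,(384.4,196.7),(0,0,118)),(S,(107.2,268.3),(0,0,118)),(T,(350+75/3.6,180+44/3.6),(30,19,44)),(T,(350+70/3.6,180+110/3.6),(-30,19,44)),(T,(350+113/3.6,180+113/3.6),(-30,-19,44))]
f=lambda p:np.concatenate([proj(c,m(p)(*q))[0]-uv for c,uv,q in ob])
r=least_squares(f,[579,-310,-5]);print(r.x[:2],np.degrees(r.x[2]/50),f(r.x).round(1))
E
```

```text
[ 5.82700064e+02  5.26870638e+01 -1.40062371e-01] -8.024982722578322
[((88, -187, 40), [-0.7, -1.7]), ((-68, -187, 40), [-0.6, -1.5]), ((-68, -187, 40), [-1.3, -1.5]), ((85, 70, 30), [-1.5, -1.8]), ((-155, -70, 30), [-0.0, -0.3]), ((-155, 70, 30), [-1.7, -0.3]), ((75, 60, 65), [-1.6, -1.8]), ((-57, 0, 125), [-0.4, -0.2]), ((-57, 0, 125), [-0.1, 0.1]), ((-57, 0, 125), [0.9, 1.6]), ((-155, 70, 30), [0.1, -0.7]), ((85, 70, 30), [-0.6, -0.8]), ((-68, -187, 40), [-0.8, 1.3]), ((45, 60, 65), [-1.0, -1.1]), ((45, -60, 65), [-0.2, 1.7]), ((-25, 60, 65), [0.5, 0.9]), ((-25, -60, 65), [-0.9, 1.8])]
handle [525.36953197  62.1373589  123.34522351]
l1 [582.9  66.9  50. ] [-1.8 14.1]
l2 [578.5  35.6  50. ] [ -1.8 -17.5]
l3 [598.5   9.1  50. ] [ 21.7 -41. ]
marker [506.8 147.5  62. ] [-88.3  83.3]
pointer [546.9 131.   58. ] [-46.4  72.6]
handle [525.3  62.9 125. ] [-58.2   2.1]
hw 32.54254016816169
gap [604.46855149 135.45863477   0.        ]
gapend [579.33967398 -42.77867758   0.        ]
H [526.25824862  60.64454168   0.        ]
[ 578.51997125 -309.15442216] -4.407211377298074 [-0.3 -0.7 -1.2 -1.7 -0.7 -1.9 -0.3 -0.3  0.8  0.3]
```

Request:
{"fn": "jog_arm", "kwargs": {
  "commands": [
    {"dx":-0.91,"dy":0.27,"dz":0.2,"ax":0,"ay":0,"az":0,"gripper":0},
    {"dx":-0.91,"dy":0.27,"dz":0.2,"ax":0,"ay":0,"az":0,"gripper":0},
    {"dx":-0.91,"dy":0.27,"dz":0.2,"ax":0,"ay":0,"az":0,"gripper":0},
    {"dx":-0.91,"dy":0.27,"dz":0.2,"ax":0,"ay":0,"az":0,"gripper":0},
    {"dx":-0.91,"dy":0.27,"dz":0.2,"ax":0,"ay":0,"az":0,"gripper":0},
    {"dx":-0.91,"dy":0.27,"dz":0.2,"ax":0,"ay":0,"az":0,"gripper":0},
    {"dx":-0.91,"dy":0.27,"dz":0.2,"ax":0,"ay":0,"az":0,"gripper":0},
    {"dx":-0.91,"dy":0.27,"dz":0.2,"ax":0,"ay":0,"az":0,"gripper":0},
    {"dx":-0.91,"dy":0.27,"dz":0.2,"ax":0,"ay":0,"az":0,"gripper":0},
    {"dx":-0.91,"dy":0.27,"dz":0.2,"ax":0,"ay":0,"az":0,"gripper":0}
  ]
}}

```text
clock: 4.05
eef_pos: [575.1, -375.7, 229.0]
eef_rot: [-3.141, -0.0, 1.43]
wrist_force: [-0.4, 0.5, 0.6]
finger_gap: 93.9
finger_force: 0.0
```

```bash
python3 - <<'E'
from h import *
s=manip.read_state();print(s["clock"],s["eef_pos"],s["eef_rot"],s["joints"])
c=cams.camera("wrist");save("W2.npy",c);cv2.imwrite("pics/w3.png",crop(c,100,20,260,190,3.0))
print(proj(c,[(578.5,-309,118),(578.5,-309,0)]))
E
```

```text
4.05 [ 575.13298976 -375.68653907  228.98328237] [-3.14136241e+00 -1.38800460e-04  1.42995499e+00] [-6.31941773e-01  6.10965767e-01  1.04098367e+00  1.38581961e-05
  1.48991171e+00 -4.91101578e-01]
[[250.90875305 125.69290168]
 [252.63480674 122.9139122 ]]
```

View pics/w3.png

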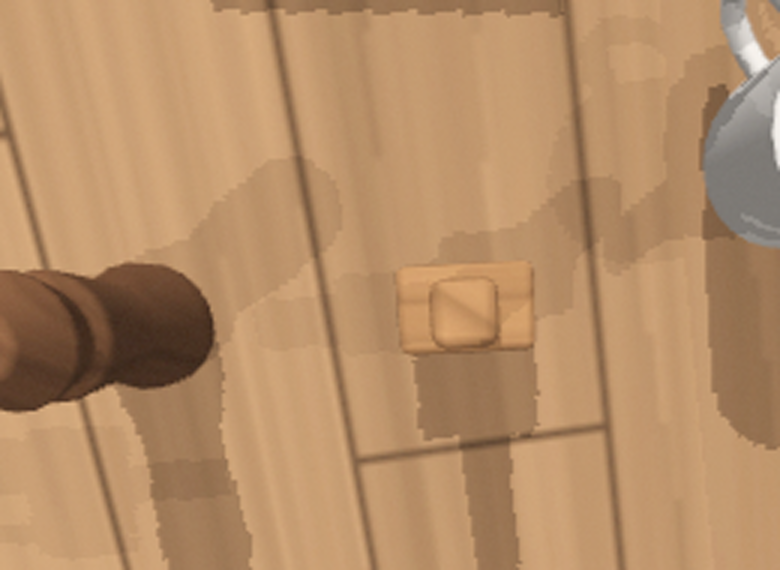

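```bash
python3 - <<'E'
from h import *
c=load("W2.npy")
q=lambda u,v:(100+u/3,20+v/3)
print("top",onz(c,q(463,312),118))
k=np.array([onz(c,q(*a),44)[:2] for a in((398,268),(533,262),(535,349),(402,353))]);print(k.mean(0),np.linalg.norm(k[1]-k[0]),np.linalg.norm(k[1]-k[2]),np.degrees(np.arctan2(*(k[1]-k[0])[::-1])),np.degrees(np.arctan2(*(k[2]-k[3])[::-1])))
T=load("T.npy");print("2view",tri([(c,q(463,312)),(load("S.npy"),(107.2,268.3)),(T,(384.4,196.7))]))
print("mill",onz(c,q(10,340),150))
E
```

```text
top [ 582.24785523 -307.80952087  118.        ]
[ 583.21103475 -308.54734514] 57.83553063308322 36.65952967498775 -5.601239321627897 -6.341988254815479
2view [ 581.56158123 -308.34665083  114.73705057]
mill [ 443.39811124 -295.77607829  150.        ]
```

Request:
{"fn": "jog_arm", "kwargs": {
  "commands": [
    {"dx":0.85,"dy":0,"dz":0,"ax":0,"ay":0,"az":-0.2,"gripper":0},
    {"dx":0.84,"dy":0,"dz":0,"ax":0,"ay":0,"az":0,"gripper":0},
    {"dx":0,"dy":0,"dz":0.9,"ax":0,"ay":0,"az":0,"gripper":0},
    {"dx":0,"dy":0,"dz":1,"ax":0,"ay":0,"az":0,"gripper":0},
    {"dx":0,"dy":0,"dz":1,"ax":0,"ay":0,"az":0,"gripper":0},
    {"dx":0,"dy":0,"dz":0.6,"ax":0,"ay":0,"az":0,"gripper":0},
    {"dx":0,"dy":0,"dz":0.35,"ax":0,"ay":0,"az":0,"gripper":0},
    {"dx":0,"dy":0,"dz":0,"ax":0,"ay":0,"az":0,"gripper":0.5},
    {"dx":0,"dy":0,"dz":0,"ax":0,"ay":0,"az":0,"gripper":1},
    {"dx":0,"dy":0,"dz":0,"ax":0,"ay":0,"az":0,"gripper":1}
  ],
  "squeeze": 30
}}

```text
clock: 5.35
eef_pos: [583.8, -307.7, 76.6]
eef_rot: [3.14, 0.001, 1.465]
wrist_force: [0.1, -0.8, 0.9]
finger_gap: 67.5
finger_force: 0.0
```

Request:
{"fn": "jog_arm", "kwargs": {
  "commands": [
    {"dx":0,"dy":0,"dz":0,"ax":0,"ay":0,"az":0,"gripper":1},
    {"dx":0,"dy":0,"dz":0,"ax":0,"ay":0,"az":0,"gripper":1}
  ]
}}

```text
clock: 5.6
eef_pos: [583.5, -307.5, 75.7]
eef_rot: [3.141, 0.0, 1.465]
wrist_force: [0.0, -0.1, 0.6]
finger_gap: 47.4
finger_force: 0.0
```

Request:
{"fn": "jog_arm", "kwargs": {
  "commands": [
    {"dx":0,"dy":0,"dz":0,"ax":0,"ay":0,"az":0,"gripper":1},
    {"dx":0,"dy":0,"dz":0,"ax":0,"ay":0,"az":0,"gripper":1},
    {"dx":0,"dy":0,"dz":0,"ax":0,"ay":0,"az":0,"gripper":1},
    {"dx":0,"dy":0,"dz":0,"ax":0,"ay":0,"az":0,"gripper":1},
    {"dx":0,"dy":0,"dz":-0.3,"ax":0,"ay":0,"az":0,"gripper":1},
    {"dx":0,"dy":0,"dz":-0.7,"ax":0,"ay":0,"az":0.2,"gripper":1},
    {"dx":0,"dy":0,"dz":-0.8,"ax":0,"ay":0,"az":0,"gripper":1},
    {"dx":0,"dy":0,"dz":-0.7,"ax":0,"ay":0,"az":0,"gripper":1},
    {"dx":0,"dy":0,"dz":0,"ax":0,"ay":0,"az":0,"gripper":1}
  ]
}}

```text
clock: 6.72
eef_pos: [584.2, -307.9, 178.2]
eef_rot: [3.137, 0.002, 1.43]
wrist_force: [-0.4, 0.6, -1.9]
finger_gap: 24.0
finger_force: 30.0
```

Request:
{"fn": "jog_arm", "kwargs": {
  "commands": [
    {"dx":0.6,"dy":-0.09,"dz":0,"ax":0,"ay":0,"az":0,"gripper":1},
    {"dx":0.95,"dy":-0.09,"dz":0,"ax":0,"ay":0,"az":0,"gripper":1},
    {"dx":1,"dy":-0.09,"dz":0,"ax":0,"ay":0,"az":0,"gripper":1},
    {"dx":1,"dy":-0.09,"dz":0,"ax":0,"ay":0,"az":0,"gripper":1},
    {"dx":1,"dy":-0.09,"dz":0,"ax":0,"ay":0,"az":0,"gripper":1},
    {"dx":1,"dy":-0.09,"dz":0,"ax":0,"ay":0,"az":0,"gripper":1},
    {"dx":1,"dy":-0.09,"dz":0,"ax":0,"ay":0,"az":0,"gripper":1},
    {"dx":1,"dy":-0.09,"dz":0,"ax":0,"ay":0,"az":0,"gripper":1},
    {"dx":1,"dy":-0.09,"dz":0,"ax":0,"ay":0,"az":0,"gripper":1},
    {"dx":1,"dy":-0.09,"dz":0,"ax":0,"ay":0,"az":0,"gripper":1}
  ]
}}

```text
clock: 7.98
eef_pos: [600.9, 77.1, 174.1]
eef_rot: [-3.14, 0.0, 1.43]
wrist_force: [0.7, 0.4, -1.3]
finger_gap: 23.7
finger_force: 30.0
```

Request:
{"fn": "jog_arm", "kwargs": {
  "commands": [
    {"dx":0.9,"dy":-0.09,"dz":0,"ax":0,"ay":0,"az":0,"gripper":1},
    {"dx":0.6,"dy":-0.05,"dz":0,"ax":0,"ay":0,"az":0,"gripper":1},
    {"dx":0,"dy":0,"dz":0,"ax":0,"ay":0,"az":0,"gripper":1}
  ]
}}

```text
clock: 8.35
eef_pos: [603.7, 137.3, 174.1]
eef_rot: [-3.14, 0.0, 1.432]
wrist_force: [-1.1, 0.5, -1.3]
finger_gap: 23.9
finger_force: 30.0
```

```bash
python3 - <<'E'
from h import *
s=manip.read_state();print(s["clock"],s["eef_pos"],s["eef_rot"],s["joints"])
p=np.load("clamp.npy");R=lambda a:np.array([[np.cos(a),-np.sin(a)],[np.sin(a),np.cos(a)]])
print("local",R(p[2]).T@(s["eef_pos"][:2]-p[:2]))
T=cams.camera("top");S=cams.camera("scene")
m=np.hstack([crop(T,215,140,110,150,3.6),crop(S,180,120,110,150,3.6)]);cv2.imwrite("pics/m2.png",m)
E
```

```text
8.35 [603.68380297 137.30636282 174.05211261] [-3.13987632e+00  4.54418044e-04  1.43204244e+00] [1.64456906e-01 4.86606505e-01 1.35584045e+00 8.17442276e-05
 1.30091942e+00 3.03189319e-01]
local [ 8.96498445 86.72007907]
```

View pics/m2.png

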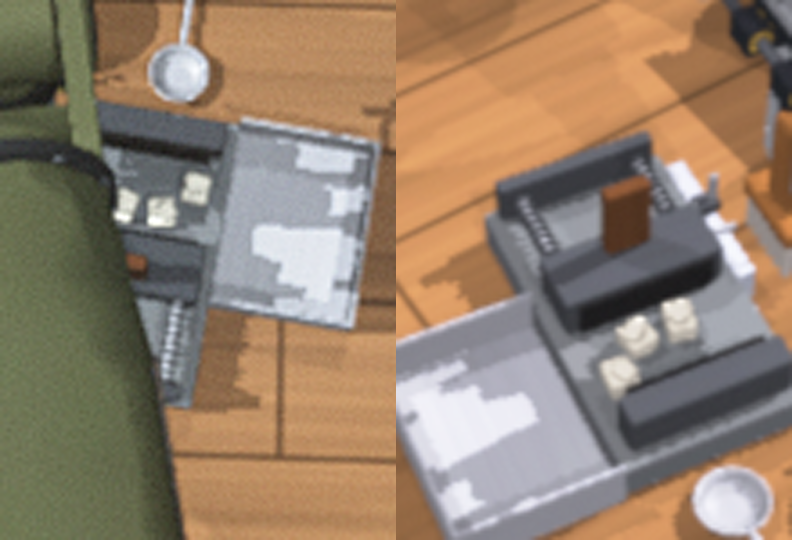

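Request:
{"fn": "jog_arm", "kwargs": {
  "commands": [
    {"dx":0,"dy":0.02,"dz":0.5,"ax":0,"ay":0,"az":0,"gripper":1},
    {"dx":0,"dy":0,"dz":0.7,"ax":0,"ay":0,"az":0,"gripper":1},
    {"dx":0,"dy":0,"dz":0.4,"ax":0,"ay":0,"az":0,"gripper":1},
    {"dx":0,"dy":0,"dz":0,"ax":0,"ay":0,"az":0,"gripper":1},
    {"dx":-0.2,"dy":0,"dz":0,"ax":0,"ay":0,"az":0,"gripper":1},
    {"dx":-0.3,"dy":0,"dz":0,"ax":0,"ay":0,"az":0,"gripper":1},
    {"dx":-0.3,"dy":0,"dz":0,"ax":0,"ay":0,"az":0,"gripper":1},
    {"dx":-0.2,"dy":0,"dz":0,"ax":0,"ay":0,"az":0,"gripper":1}
  ]
}}

```text
clock: 9.45
eef_pos: [599.4, 95.2, 111.8]
eef_rot: [3.141, -0.0, 1.429]
wrist_force: [-0.6, 0.4, -1.6]
finger_gap: 23.9
finger_force: 30.0
```

```bash
python3 - <<'E'
from h import *
s=manip.read_state()
p=np.load("clamp.npy");R=lambda a:np.array([[np.cos(a),-np.sin(a)],[np.sin(a),np.cos(a)]])
print("local",R(p[2]).T@(s["eef_pos"][:2]-p[:2]),s["eef_pos"][2],s["eef_rot"],s["wrist_force"],s["moment"])
E
```

```text
local [10.61228579 44.42453029] 111.7690400940833 [ 3.14120506e+00 -5.33479102e-05  1.42926099e+00] [-0.64283297  0.40808446 -1.55273898] [-0.04912762  0.05111146  0.04168382]
```

Request:
{"fn": "jog_arm", "kwargs": {
  "commands": [
    {"dx":-0.25,"dy":0,"dz":0.06,"ax":0,"ay":0,"az":0,"gripper":1},
    {"dx":-0.3,"dy":0,"dz":0,"ax":0,"ay":0,"az":0,"gripper":1},
    {"dx":-0.3,"dy":0,"dz":0,"ax":0,"ay":0,"az":0,"gripper":1},
    {"dx":-0.3,"dy":0,"dz":0,"ax":0,"ay":0,"az":0,"gripper":1},
    {"dx":-0.3,"dy":0,"dz":0,"ax":0,"ay":0,"az":0,"gripper":1},
    {"dx":-0.3,"dy":0,"dz":0,"ax":0,"ay":0,"az":0,"gripper":1},
    {"dx":-0.3,"dy":0,"dz":0,"ax":0,"ay":0,"az":0,"gripper":1},
    {"dx":-0.3,"dy":0,"dz":0,"ax":0,"ay":0,"az":0,"gripper":1},
    {"dx":-0.3,"dy":0,"dz":0,"ax":0,"ay":0,"az":0,"gripper":1},
    {"dx":-0.3,"dy":0,"dz":0,"ax":0,"ay":0,"az":0,"gripper":1}
  ]
}}

```text
clock: 10.7
eef_pos: [582.8, -21.4, 109.1]
eef_rot: [3.142, 0.0, 1.43]
wrist_force: [-0.5, 0.5, -1.7]
finger_gap: 23.7
finger_force: 30.0
```

Request:
{"fn": "jog_arm", "kwargs": {
  "commands": [
    {"dx":-0.3,"dy":0,"dz":0,"ax":0,"ay":0,"az":0,"gripper":1},
    {"dx":-0.25,"dy":0,"dz":0,"ax":0,"ay":0,"az":0,"gripper":1},
    {"dx":0,"dy":0,"dz":0,"ax":0,"ay":0,"az":0,"gripper":1},
    {"dx":0,"dy":0,"dz":-0.6,"ax":0,"ay":0,"az":0,"gripper":1},
    {"dx":0,"dy":0,"dz":-0.9,"ax":0,"ay":0,"az":0,"gripper":1},
    {"dx":-0.4,"dy":0.03,"dz":-0.2,"ax":0,"ay":0,"az":0,"gripper":1},
    {"dx":-0.9,"dy":0.15,"dz":0,"ax":0,"ay":0,"az":0,"gripper":1},
    {"dx":-0.9,"dy":0.15,"dz":0,"ax":0,"ay":0,"az":0,"gripper":1},
    {"dx":-0.4,"dy":0.15,"dz":0,"ax":0,"ay":0,"az":0,"gripper":1},
    {"dx":0,"dy":0,"dz":0,"ax":0,"ay":0,"az":0,"gripper":1}
  ]
}}

```text
clock: 11.95
eef_pos: [584.1, -148.7, 176.2]
eef_rot: [-3.141, -0.0, 1.429]
wrist_force: [0.3, 0.5, -1.8]
finger_gap: 23.5
finger_force: 30.0
```

```bash
python3 - <<'E'
from h import *
s=manip.read_state();print(s["clock"],s["eef_pos"])
T=cams.camera("top");W=cams.camera("wrist")
m=np.hstack([crop(T,235,140,100,130,4),crop(W,160,50,100,130,4)]);cv2.imwrite("pics/m3.png",m)
E
```

```text
11.95 [ 584.06374251 -148.73361352  176.18457977]
```

View pics/m3.png

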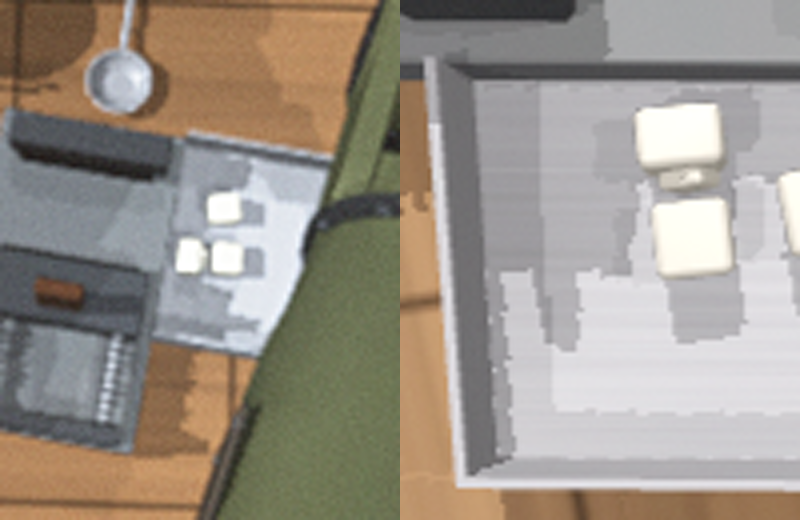

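Request:
{"fn": "jog_arm", "kwargs": {
  "commands": [
    {"dx":-0.7,"dy":0.1,"dz":0,"ax":0,"ay":0,"az":0,"gripper":1},
    {"dx":-1,"dy":0.13,"dz":0,"ax":0,"ay":0,"az":0,"gripper":1},
    {"dx":-1,"dy":0.13,"dz":0,"ax":0,"ay":0,"az":0,"gripper":1},
    {"dx":-0.8,"dy":0.1,"dz":0,"ax":0,"ay":0,"az":0,"gripper":1},
    {"dx":-0.44,"dy":0.07,"dz":0.3,"ax":0,"ay":0,"az":0,"gripper":1},
    {"dx":0,"dy":0,"dz":0.8,"ax":0,"ay":0,"az":0,"gripper":1},
    {"dx":0,"dy":0,"dz":0.8,"ax":0,"ay":0,"az":0,"gripper":1},
    {"dx":0,"dy":0,"dz":0.4,"ax":0,"ay":0,"az":0,"gripper":1},
    {"dx":0,"dy":0,"dz":0.15,"ax":0,"ay":0,"az":0,"gripper":1},
    {"dx":0,"dy":0,"dz":0,"ax":0,"ay":0,"az":0,"gripper":1}
  ]
}}

```text
clock: 13.3
eef_pos: [583.4, -306.8, 79.6]
eef_rot: [3.141, 0.0, 1.43]
wrist_force: [-1.4, 0.2, -0.4]
finger_gap: 24.2
finger_force: 30.0
```

Request:
{"fn": "jog_arm", "kwargs": {
  "commands": [
    {"dx":0,"dy":0,"dz":0.03,"ax":0,"ay":0,"az":0,"gripper":1},
    {"dx":0,"dy":0,"dz":0,"ax":0,"ay":0,"az":0,"gripper":1}
  ]
}}

```text
clock: 13.55
eef_pos: [583.3, -307.1, 78.5]
eef_rot: [3.141, 0.0, 1.43]
wrist_force: [-0.3, 0.7, -0.9]
finger_gap: 24.0
finger_force: 30.0
```

Request:
{"fn": "jog_arm", "kwargs": {
  "commands": [
    {"dx":0,"dy":0,"dz":0.04,"ax":0,"ay":0,"az":0,"gripper":1},
    {"dx":0,"dy":0,"dz":0,"ax":0,"ay":0,"az":0,"gripper":1}
  ]
}}

```text
clock: 13.8
eef_pos: [583.0, -307.0, 76.2]
eef_rot: [-3.142, -0.0, 1.43]
wrist_force: [-0.2, -0.0, -1.8]
finger_gap: 24.1
finger_force: 30.0
```

Request:
{"fn": "jog_arm", "kwargs": {
  "commands": [
    {"dx":0,"dy":0,"dz":0.03,"ax":0,"ay":0,"az":0,"gripper":1},
    {"dx":0,"dy":0,"dz":0,"ax":0,"ay":0,"az":0,"gripper":1}
  ]
}}

```text
clock: 14.05
eef_pos: [583.1, -307.1, 75.3]
eef_rot: [3.141, 0.0, 1.43]
wrist_force: [-0.9, -0.2, 1.4]
finger_gap: 23.9
finger_force: 30.0
```

Request:
{"fn": "jog_arm", "kwargs": {
  "commands": [
    {"dx":0,"dy":0,"dz":0,"ax":0,"ay":0,"az":0,"gripper":0.3},
    {"dx":0,"dy":0,"dz":0,"ax":0,"ay":0,"az":0,"gripper":0.3},
    {"dx":0,"dy":0,"dz":0,"ax":0,"ay":0,"az":0,"gripper":0.3},
    {"dx":0,"dy":0,"dz":-0.3,"ax":0,"ay":0,"az":0,"gripper":0.3},
    {"dx":0,"dy":0,"dz":-0.9,"ax":0,"ay":0,"az":0,"gripper":0.3},
    {"dx":0,"dy":0,"dz":-1,"ax":0,"ay":0,"az":0,"gripper":0.3},
    {"dx":0,"dy":0,"dz":-1,"ax":0,"ay":0,"az":0,"gripper":0.3},
    {"dx":0,"dy":0,"dz":-0.6,"ax":0,"ay":0,"az":0,"gripper":0.3}
  ]
}}

```text
clock: 15.05
eef_pos: [583.3, -307.2, 230.5]
eef_rot: [3.139, 0.001, 1.43]
wrist_force: [-0.2, 0.3, -0.6]
finger_gap: 66.3
finger_force: 0.0
```

Request:
{"fn": "jog_arm", "kwargs": {
  "commands": [
    {"dx":0.7,"dy":-0.3,"dz":0,"ax":0,"ay":0,"az":0,"gripper":0.3},
    {"dx":0.95,"dy":-0.27,"dz":0,"ax":0,"ay":0,"az":0,"gripper":0.3},
    {"dx":0.95,"dy":-0.27,"dz":0,"ax":0,"ay":0,"az":0,"gripper":0.3},
    {"dx":0.95,"dy":-0.27,"dz":0,"ax":0,"ay":0,"az":0,"gripper":0.3},
    {"dx":0.95,"dy":-0.27,"dz":0,"ax":0,"ay":0,"az":0,"gripper":0.3},
    {"dx":0.95,"dy":-0.27,"dz":0,"ax":0,"ay":0,"az":0,"gripper":0.3},
    {"dx":0.95,"dy":-0.27,"dz":0,"ax":0,"ay":0,"az":0,"gripper":0.3},
    {"dx":0.95,"dy":-0.27,"dz":0,"ax":0,"ay":0,"az":0,"gripper":0.3},
    {"dx":0.95,"dy":-0.27,"dz":0,"ax":0,"ay":0,"az":0,"gripper":0.3},
    {"dx":0.63,"dy":-0.24,"dz":0,"ax":0,"ay":0,"az":0,"gripper":0.3}
  ]
}}

```text
clock: 16.3
eef_pos: [526.0, 63.4, 228.1]
eef_rot: [3.14, -0.0, 1.431]
wrist_force: [0.5, 0.6, 0.7]
finger_gap: 65.9
finger_force: 0.0
```

```bash
python3 - <<'E'
from h import *
s=manip.read_state();print(s["clock"],s["eef_pos"],s["eef_rot"],s["finger_gap"])
c=cams.camera("wrist");T=cams.camera("top");save("W4.npy",c);print(proj(c,[(525.5,62,125),(506.8,147.5,62),(546.9,131,58)]))
cv2.imwrite("pics/m4.png",np.hstack([crop(c,150,60,200,240,2.5),crop(T,340,170,100,200,3)[:600]]))
E
```

```text
16.3 [525.99935611  63.37071812 228.08286665] [ 3.14045635e+00 -2.96095604e-04  1.43084446e+00] 65.92625231381183
[[256.27944322 191.0122411 ]
 [231.36232769 112.25884417]
 [265.59795648 121.29029261]]
```

View pics/m4.png

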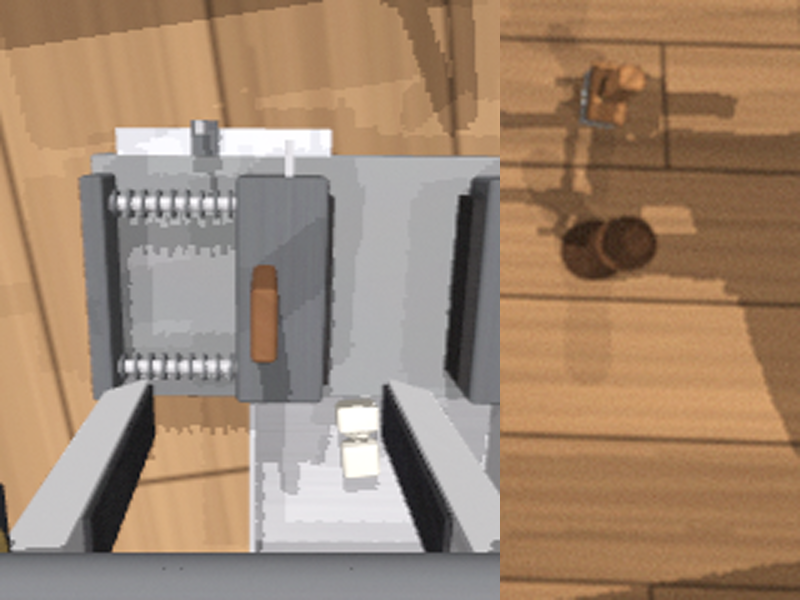

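Request:
{"fn": "jog_arm", "kwargs": {
  "commands": [
    {"dx":-0.03,"dy":-0.01,"dz":0.7,"ax":0,"ay":0,"az":0,"gripper":0.3},
    {"dx":0,"dy":0,"dz":0.9,"ax":0,"ay":0,"az":0,"gripper":0.3},
    {"dx":0,"dy":0,"dz":0.9,"ax":0,"ay":0,"az":0,"gripper":0.3},
    {"dx":0,"dy":0,"dz":0.7,"ax":0,"ay":0,"az":0,"gripper":0.3},
    {"dx":0,"dy":0,"dz":0.4,"ax":0,"ay":0,"az":0,"gripper":0.3},
    {"dx":0,"dy":0,"dz":0.1,"ax":0,"ay":0,"az":0,"gripper":0.3},
    {"dx":0,"dy":0,"dz":0,"ax":0,"ay":0,"az":0,"gripper":0.6},
    {"dx":0,"dy":0,"dz":0,"ax":0,"ay":0,"az":0,"gripper":1},
    {"dx":0,"dy":0,"dz":0,"ax":0,"ay":0,"az":0,"gripper":1},
    {"dx":0,"dy":0,"dz":0,"ax":0,"ay":0,"az":0,"gripper":1}
  ],
  "squeeze": 45
}}

```text
clock: 17.65
eef_pos: [525.8, 60.7, 79.3]
eef_rot: [3.141, -0.0, 1.43]
wrist_force: [0.5, -1.1, 0.6]
finger_gap: 28.9
finger_force: 0.0
```

Request:
{"fn": "jog_arm", "kwargs": {
  "commands": [
    {"dx":0,"dy":0,"dz":0,"ax":0,"ay":0,"az":0,"gripper":1},
    {"dx":0,"dy":0,"dz":0,"ax":0,"ay":0,"az":0,"gripper":1},
    {"dx":0,"dy":0,"dz":0,"ax":0,"ay":0,"az":0,"gripper":1},
    {"dx":0,"dy":0,"dz":0,"ax":0,"ay":0,"az":0,"gripper":1}
  ]
}}

```text
clock: 18.15
eef_pos: [524.2, 60.9, 79.1]
eef_rot: [-3.138, 0.0, 1.43]
wrist_force: [-17.5, 1.6, 9.9]
finger_gap: 12.1
finger_force: 45.0
```

Request:
{"fn": "jog_arm", "kwargs": {
  "commands": [
    {"dx":0,"dy":-0.1,"dz":0,"ax":0,"ay":0,"az":0,"gripper":1},
    {"dx":0,"dy":-0.15,"dz":0,"ax":0,"ay":0,"az":0,"gripper":1},
    {"dx":0,"dy":-0.15,"dz":0,"ax":0,"ay":0,"az":0,"gripper":1},
    {"dx":0,"dy":-0.15,"dz":0,"ax":0,"ay":0,"az":0,"gripper":1},
    {"dx":0,"dy":-0.15,"dz":0,"ax":0,"ay":0,"az":0,"gripper":1},
    {"dx":0,"dy":-0.15,"dz":0,"ax":0,"ay":0,"az":0,"gripper":1},
    {"dx":0,"dy":0,"dz":0,"ax":0,"ay":0,"az":0,"gripper":1},
    {"dx":0,"dy":0,"dz":0,"ax":0,"ay":0,"az":0,"gripper":1}
  ]
}}

```text
clock: 19.15
eef_pos: [492.9, 65.6, 79.1]
eef_rot: [3.14, -0.001, 1.43]
wrist_force: [11.6, 1.6, -6.5]
finger_gap: 11.7
finger_force: 45.0
```

```bash
python3 - <<'E'
from h import *
s=manip.read_state();print(s["clock"],s["eef_pos"],s["eef_rot"],s["finger_gap"],s["wrist_force"])
c=cams.camera("wrist");save("W5.npy",c);print(proj(c,[(506.8,147.5,62),(512,135,58)]))
cv2.imwrite("pics/w5.png",crop(c,160,20,160,120,5))
E
```

```text
19.15 [492.90512548  65.5719737   79.05610368] [ 3.13955289e+00 -6.60587467e-04  1.42950685e+00] 11.741139039113829 [11.56787163  1.58695278 -6.45271497]
[[259.95070254 105.35163277]
 [269.64425767 122.92006867]]
```

View pics/w5.png

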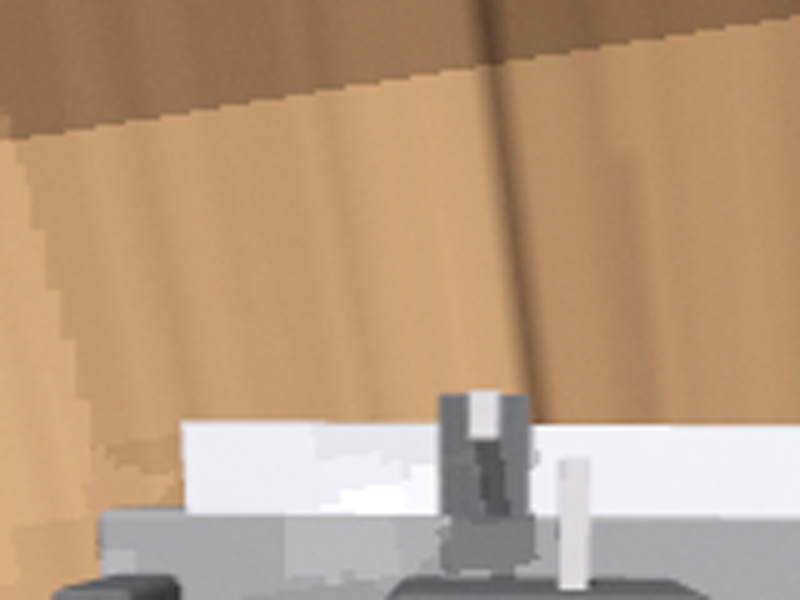

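```bash
cat > d.py <<'E'
from h import *
def diff(c,bl,pt):
    a=-0.1400;q=lambda u:(160+u[0]/5-.4,20+u[1]/5-.4)
    L=lambda P:np.array([np.cos(a)*P[0]+np.sin(a)*P[1],-np.sin(a)*P[0]+np.cos(a)*P[1]])
    m=L(onz(c,q(bl),62));k=L(onz(c,q(pt),60));k2=L(onz(c,q(pt),58));print(m,k,k2,k-m,k2-m)
E
python3 - <<'E'
from d import *
c=load("W5.npy")
diff(c,(484.5,415),(574.5,470));diff(c,(484.5,415),(573.5,560))
I=c["image"].astype(int)
for r in(100,104,112,116,120,128):print(r,[tuple(I[r,k])[0] for k in range(244,284)])
E
```

```text
[478.92575146 218.55429705] [491.32635559 211.41223168] [491.45932847 211.43138728] [12.40060413 -7.14206537] [12.53357701 -7.12290977]
[478.92575146 218.55429705] [491.38775319 199.2551096 ] [491.52137198 199.14637145] [ 12.46200173 -19.29918745] [ 12.59562052 -19.4079256 ]
100 [np.int64(208), np.int64(206), np.int64(206), np.int64(174), np.int64(125), np.int64(111), np.int64(112), np.int64(110), np.int64(116), np.int64(146), np.int64(212), np.int64(222), np.int64(222), np.int64(221), np.int64(222), np.int64(190), np.int64(137), np.int64(118), np.int64(115), np.int64(117), np.int64(118), np.int64(125), np.int64(128), np.int64(131), np.int64(143), np.int64(157), np.int64(170), np.int64(182), np.int64(183), np.int64(184), np.int64(185), np.int64(186), np.int64(185), np.int64(184), np.int64(183), np.int64(182), np.int64(182), np.int64(180), np.int64(178), np.int64(177)]
104 [np.int64(213), np.int64(214), np.int64(214), np.int64(185), np.int64(130), np.int64(111), np.int64(111), np.int64(111), np.int64(110), np.int64(140), np.int64(214), np.int64(223), np.int64(223), np.int64(224), np.i
[... 2089 characters left out ...]
225), np.int64(239), np.int64(241), np.int64(241), np.int64(242), np.int64(242), np.int64(241)]
128 [np.int64(176), np.int64(175), np.int64(175), np.int64(175), np.int64(144), np.int64(128), np.int64(127), np.int64(127), np.int64(128), np.int64(127), np.int64(125), np.int64(127), np.int64(126), np.int64(127), np.int64(127), np.int64(126), np.int64(126), np.int64(126), np.int64(127), np.int64(127), np.int64(125), np.int64(127), np.int64(126), np.int64(162), np.int64(169), np.int64(167), np.int64(169), np.int64(171), np.int64(213), np.int64(219), np.int64(219), np.int64(219), np.int64(219), np.int64(202), np.int64(176), np.int64(169), np.int64(168), np.int64(169), np.int64(168), np.int64(169)]
```

Request:
{"fn": "jog_arm", "kwargs": {
  "commands": [
    {"dx":0,"dy":-0.15,"dz":0,"ax":0,"ay":0,"az":0,"gripper":1},
    {"dx":0,"dy":-0.16,"dz":0,"ax":0,"ay":0,"az":0,"gripper":1},
    {"dx":0,"dy":0,"dz":0,"ax":0,"ay":0,"az":0,"gripper":1},
    {"dx":0,"dy":0,"dz":0,"ax":0,"ay":0,"az":0,"gripper":1}
  ]
}}

```text
clock: 19.7
eef_pos: [480.8, 67.4, 79.0]
eef_rot: [3.139, -0.001, 1.43]
wrist_force: [14.0, 2.5, -9.9]
finger_gap: 12.1
finger_force: 45.0
```

```bash
cat > chk.py <<'E'
from d import *
s=manip.read_state();print(s["clock"],s["eef_pos"],s["eef_rot"],s["finger_gap"],s["wrist_force"])
c=cams.camera("wrist");save("W6.npy",c);I=c["image"].astype(int)
for r in(98,101,104,107,110,113,117,121,128,132):print(r,I[r,252:292,0].tolist())
E
python3 chk.py
```

```text
19.7 [480.79003427  67.37333944  79.03527931] [ 3.13917344e+00 -8.17626325e-04  1.42951513e+00] 12.067460368926664 [13.9504834   2.51935317 -9.91622938]
98 [198, 198, 200, 200, 202, 203, 201, 201, 201, 201, 201, 201, 203, 205, 206, 206, 205, 204, 203, 193, 210, 215, 214, 214, 211, 200, 164, 136, 124, 132, 147, 159, 172, 177, 178, 180, 180, 181, 181, 179]
101 [195, 198, 198, 200, 202, 202, 202, 203, 201, 202, 201, 147, 109, 105, 111, 109, 114, 115, 117, 143, 208, 216, 216, 216, 216, 200, 140, 115, 115, 114, 139, 155, 168, 177, 180, 179, 180, 180, 180, 179]
104 [204, 206, 206, 207, 208, 208, 210, 204, 202, 201, 200, 149, 110, 108, 106, 108, 106, 107, 116, 144, 210, 219, 219, 219, 218, 202, 143, 116, 117, 119, 138, 152, 164, 176, 179, 179, 180, 180, 180, 179]
107 [226, 227, 227, 225, 227, 227, 228, 227, 227, 226, 228, 168, 113, 105, 106, 107, 107, 107, 117, 115, 166, 175, 174, 198, 201, 163, 122, 115, 114, 134, 183, 231, 238, 238, 237, 237, 238, 238, 238, 238]
110 [226, 227, 226, 227, 227, 226, 228, 227, 228, 228, 228, 153, 103, 107, 110, 107, 106, 114, 116, 90, 81, 81, 85, 84, 109, 114
[... 395 characters left out ...]
 216, 216, 200, 142, 116, 116, 177, 230, 237, 237, 237, 236, 237, 237, 237, 237, 237]
121 [235, 235, 236, 235, 228, 226, 227, 227, 227, 227, 226, 153, 108, 113, 115, 113, 112, 112, 115, 112, 205, 215, 216, 216, 216, 199, 140, 115, 114, 166, 228, 236, 237, 237, 237, 237, 237, 236, 237, 236]
128 [163, 164, 164, 163, 164, 165, 162, 163, 164, 166, 163, 133, 122, 122, 122, 122, 122, 123, 123, 145, 206, 214, 215, 215, 215, 185, 136, 123, 122, 124, 157, 165, 164, 165, 164, 164, 164, 163, 165, 165]
132 [164, 164, 164, 164, 164, 163, 164, 164, 163, 163, 164, 134, 124, 124, 122, 123, 124, 122, 122, 143, 205, 215, 215, 214, 215, 185, 136, 123, 123, 157, 165, 164, 163, 163, 164, 164, 164, 164, 165, 164]
```

```bash
python3 - <<'E'
from d import *
c=load("W6.npy");I=c["image"].astype(float)
def cen(r):
    w=np.clip(I[r,269:282,0]-125,0,None);w[8:]=np.where(np.arange(8+269,282)>279,0,w[8:]);return (w*np.arange(269,282)).sum()/w.sum()
b=np.mean([cen(r) for r in(102,103,104)]);k=np.mean([cen(r) for r in(117,119,121)]);print(b,k)
f=lambda u,v:((u-160+.4)*5,(v-20+.4)*5)
diff(c,f(b,103),f(k,119))
E
```

```text
274.4499307595233 274.57765169362636
[478.8035121  218.38592321] [479.19895609 207.90466583] [479.33384687 207.88624207] [  0.39544399 -10.48125738] [  0.53033476 -10.49968114]
```

Request:
{"fn": "jog_arm", "kwargs": {
  "commands": [
    {"dx":0,"dy":-0.01,"dz":0,"ax":0,"ay":0,"az":0,"gripper":1},
    {"dx":0,"dy":0,"dz":0,"ax":0,"ay":0,"az":0,"gripper":1},
    {"dx":0,"dy":0,"dz":0,"ax":0,"ay":0,"az":0,"gripper":1},
    {"dx":0,"dy":0,"dz":0,"ax":0,"ay":0,"az":0,"gripper":1},
    {"dx":0,"dy":0,"dz":0,"ax":0,"ay":0,"az":0,"gripper":1},
    {"dx":0,"dy":0,"dz":0,"ax":0,"ay":0,"az":0,"gripper":1}
  ]
}}

```text
clock: 20.5
eef_pos: [480.4, 67.4, 79.0]
eef_rot: [3.139, -0.001, 1.43]
wrist_force: [13.5, 2.5, -9.1]
finger_gap: 11.7
finger_force: 45.0
```

```bash
python3 - <<'E'
from d import *
c=cams.camera("wrist");I=c["image"].astype(float)
def cen(r):
    w=np.clip(I[r,269:280,0]-125,0,None);return (w*np.arange(269,280)).sum()/w.sum()
b=np.mean([cen(r) for r in(102,103,104)]);k=np.mean([cen(r) for r in(117,119,121)]);print(b,k)
f=lambda u,v:((u-160+.4)*5,(v-20+.4)*5)
diff(c,f(b,103),f(k,119));print(manip.read_state())
E
```

```text
274.9007367632368 274.55854101505616
[478.77281859 218.38820362] [478.85031558 207.9071344 ] [478.98511531 207.88873664] [  0.07749699 -10.48106922] [  0.21229672 -10.49946698]
{'clock': 20.55, 'joints': array([6.37403587e-02, 3.19939381e-01, 1.83873051e+00, 3.76285591e-04,
       9.80362310e-01, 2.04830691e-01]), 'qd': array([-0.00089084, -0.00034499, -0.00064724,  0.00129035,  0.00068984,
        0.00014466]), 'effort': array([-4.16382076e-02, -5.19034231e+01, -2.60932481e+01, -3.24134482e-01,
        2.07097605e+00, -2.61528734e-01]), 'eef_pos': array([480.45991654,  67.4229667 ,  79.02555395]), 'eef_rot': array([ 3.13914944e+00, -8.27362788e-04,  1.42949792e+00]), 'wrist_force': array([13.67143928,  2.87590722, -8.49272521]), 'moment': array([ 0.20803505, -0.96515474, -0.27215738]), 'finger_force': 45.00590801239014, 'finger_gap': 11.744445841289686}
```

Aligned within about 0.2 mm and steady; handing in.

```bash
python3 -c "
from cell import job
print(job.sign_off())"
```

```text
the job is handed in; nothing more can be done
None
```

I handed the job in at about 20.6 s: all three lumps are in the catch tray, the brush is standing upright near its original spot, and the jaw is held open by its handle with the pointer about 0.2 mm from the marker tab; the judge's result was not shown.

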